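# Tighten the camera's lock collar with the pin spanner

### The arm

A 6-joint arm with a two-finger parallel gripper is mounted at the origin on a cart in front of the work surface, level with it; the furniture and walls round the work are solid. World frame = base frame: x ahead of the robot, y to its left, z up, the work surface at z = 0. Lengths are in mm, angles in rad, forces in N, time in s.
With the tool pointing down it reaches from about 275 to 750 mm from the base axis. Payload 10.2 kg.
Tool frame: the origin (TCP) lies midway between the tips of the shut fingers; the grasp point (between the pads) lies 19 mm behind it; z points along the fingers, y is the line along which they close (so a half turn about z gives the same grasp; the last joint's range is limited). The gripper opens to 85 mm and grips with 20 to 120 N. Pads are 22 mm wide; open, the fingers measure 114 mm over their backs; the gripper's body (76 mm by 85 mm) begins 54 mm behind the grasp point. The pads swing forward as they close: fully open they stand 13 mm farther back than shut.
Start: joints at [1.065, 0.313, 1.498, -0, 1.331, -0.223], TCP at [146.512, 504.148, 231.294] pointing down, gripper open.
Joint ranges: [-2.94, 2.94], [-0.97, 2.17], [0.19, 2.56], [-1.23, 4.37], [0.02, 3.11], [-2.88, 2.88]. Speed limits (rad/s): [2.39, 2.39, 3.01, 3.14, 3.14, 3.14].

### API

Orientations are given as a unit quaternion [w, x, y, z].
In Python, from rig import sense, capture, finish_job, find_in, place_of gives the robot as it stands. The module is installed in compiled form; this text tells all that it offers.
- The arm moves only by the shell command python3 -m jog 'ROWS' [FORCE]. ROWS is JSON, a list of rows, each an object of numbers: "tx", "ty", "tz": the shift along the tool's x, y, z in mm; "ax", "ay", "az": the turn, a rotation vector about the tool's x, y, z in rad; "jaw": the closure, from -1 (fully open) to 1 (shut), so that 0 is half open. In form: [{"tx": .., "ty": .., "tz": .., "ax": .., "ay": .., "az": .., "jaw": ..}, ...]. A call has 1 to 5 rows; each row shifts and turns the commanded pose from where the row before left it, along the tool's axes as they then stand; what a row does not reach is not made up. A row lasts 1/8 s, in which the tool goes at most 62.5 mm and 10.7 degrees, less where a joint would pass 70% of its speed; a pose out of reach is approached as far as the arm can. A call with a gripper value outside its range is refused whole. The fingers move at their own pace and stop on an object; FORCE is the grip in N (left out, the last holds). Time passes only in rows, so rows that do not move let the fingers close. It gives the time, the measured TCP pose, the force, the opening and the grip force at its end, in the units of the state.
- sense(): the state, without advancing time (a new reading comes with each control period).
- capture(name): name is "side" or "top"; returns a dict with "color" (400x640x3 uint8, red, green, blue), "depth" (400x640 float32, mm along the optical axis (not along the pixel's ray), 0 where there is no reading), "fx", "fy", "cx", "cy" (pixels), "camera_from_world" (4x4, takes a point from world to camera coordinates). Camera axes: x right, y up, looking along -z (the intrinsics and any distortion apply to the point x, -y, -z); pixel columns grow to the right and rows downward; lengths in mm; the calibration is good to about 2 mm. A picture is of the moment at which its call begins.
- finish_job(): hands the job in; it is judged then, once.
Trained networks look in the newest picture that a camera, given by its name, has taken for a name from the list of things; names that differ only in an ending like _2 or _b are one class to them, and where a whole thing is asked for, a point or a joint stands for the part that bears it (a point fixed in the world has none). Each returns a list of dicts, best first, with "conf" (0 to 1); they miss things now and then, are a little off and sometimes report something else, mostly with a low value. They report only what shows in the picture. A call takes as long as a camera call. They do not tell look-alikes from the thing itself.
- find_in(query, camera): "centre" ([column, row] in pixels, amid what is visible of it).
- place_of(query, camera): "centre" ([column, row] in pixels: a listed point, or the origin of a listed thing).
The state is a dict: "time_s": time; "joints": joint angles; "dq": joint speeds; "tau": joint torques, N m; "eef_pos": TCP position; "ee_rot": TCP orientation; "force": force on the tool from outside, world axes, zero at the start; "wrist_torque": the same for the moment, N m; "grip_width": opening from 0.0 (shut) to 1.0 (fully open); "grip_force": force on a finger pad.
Only numpy, scipy, OpenCV 4.12 (cv2) and the standard library are available. Lean on these libraries where they do the work, as an engineer would, in place of code of your own. Each camera call takes 0.05 s, during which the arm holds its last target. There are 200 camera calls.

### The job

Take the two-pronged pin spanner from its rest, put both prongs into the two holes of the leaning camera head's lock collar, and with the spanner turn the collar clockwise (as you look at the lens) fully home against its stop. Then hang the spanner back upright in the trough of its rest and let go of it; turn the collar with the spanner alone, never with the fingers, and leave the jar, the loupe and the tape roll where they are.

Things in the scene. Friction and masses are not known exactly. Their poses are not given: they have to be found in the camera images.
- spanner: loose dark steel pin spanner, 0.14 kg: crossbar 22 (x) x 64 (y) x 10 (z) mm, with a flat upright handle in its middle, 26 (x) x 14 (y) mm, up to z = 59 mm; pinch it across its 14 mm. Two prongs 6 mm thick, tapered, hang 10 mm below the crossbar at y = +24 and -24 mm. Origin: centre of crossbar's underside; z up the handle. Same after a half turn about z. Starts in its rest, prongs in the trough
- prong_a (a point): centre of the tip of the spanner's prong at its +y end; axes as the spanner's
- prong_b (a point): centre of the tip of the spanner's prong at its -y end; axes as the spanner's
- stand: fixed grey yoke: round base 130 mm across (centre at x = +10 mm), two cheeks 107 mm high, 118 mm over their bolts, holding a black camera head 88 mm across whose lens axis leans 30 degrees from vertical towards the stand's -x. Origin on the bench under the centre of the collar's face, which is 125 mm above it; z up
- collar_face (a point): centre of the outer face of the bare steel lock collar round the lens, 78 mm across, with a flange of 83 mm under it. Axes turn with the collar: z points out of the face along the lens axis, 30 degrees from vertical; y runs through the two holes. The middle has a 27 mm opening with the lens 9 mm below the face
- collar_hole_a (a point): mouth of the round blind hole at y = +24 mm on the collar's face: 11 mm across, 14 mm deep, with a small chamfer. Either prong may go in either hole; when the spanner is fully in, its crossbar lies on the face
- collar_hole_b (a point): mouth of the like hole at y = -24 mm on the collar's face
- collar (a joint): angle of the collar, rad; grows as it turns clockwise seen by someone looking at the lens (about -z of collar_face). Starts at 0 to 0.4, hard stop at 1.2 (fully home). The line of the holes lies along the stand's y axis at 0.6. Turns stiffly (about 0.1 N m of friction) and stays where it is left
- rest: fixed grey plastic rest for the spanner: foot 70 (x) x 110 (y) x 8 mm, two rails 104 mm long along y, each 14 mm wide, tops 26 mm above the bench; between them a trough 13 mm wide, 18 mm deep, open at both ends. Origin on the bench under the centre; y along the trough
- rest_top (a point): middle of the trough at the height of the rails' tops (26 mm above the bench); the spanner's origin belongs here, its y along the trough either way round
- screw_jar: bystander: small loose jar with a black lid, 43 mm across, 46 mm high; origin centre of underside
- loupe: bystander: loose black eye loupe, 33 mm across, 30 mm high; origin centre of underside
- tape_green: bystander: loose roll of green tape lying flat, 72 mm across, 18 mm high; origin centre of underside
Not all that is in view belongs to the job. There is more than one size of the spanner; the job needs the larger.

How it is judged:
By the outcome, as a careful person would: the job done as asked, in the order asked, and still so for the second after the job is handed in, with the robot touching nothing.
It also fails if it takes over 59 s, if anything falls off the work surface, if the arm or the gripper's body presses on something with over 40 N, if the wrist force passes 120 N, or if a joint passes its speed limit or range.

## Working session

There is one attempt and no reset: what is moved stays moved. The work goes in short steps, Python scripts to look and compute and a shell command to move; the robot and the scene stay as the last step left them, time stands still between calls to the robot, and variables do not carry over. Pictures are saved under pics/ and viewed, at most 10 in all, crops included, and the job is handed in when it is done.

```bash
mkdir -p pics; cat > h.py <<'E'
import numpy as np, cv2
from rig import sense, capture, finish_job, find_in, place_of
def w(c,u,v,d=None,z=None):
    """pixel -> world by depth d (or by plane z)"""
    M=np.linalg.inv(np.array(c["camera_from_world"]))
    r=np.array([(u-c["cx"])/c["fx"],-(v-c["cy"])/c["fy"],-1.0])
    if z is None:
        if d is None:
            p=c["depth"][int(v)-2:int(v)+3,int(u)-2:int(u)+3]; p=p[p>0]; d=np.median(p) if len(p) else np.nan
        return (M@np.r_[r*d,1])[:3]
    o=M[:3,3]; q=M[:3,:3]@r
    return o+q*(z-o[2])/q[2]
def px(c,p):
    q=np.array(c["camera_from_world"])@np.r_[p,1]
    return np.array([c["cx"]+c["fx"]*q[0]/-q[2], c["cy"]-c["fy"]*q[1]/-q[2]])
def save(n,im): cv2.imwrite("pics/"+n+".png",im[:,:,::-1])
E
python3 - <<'E'
from h import *
np.set_printoptions(precision=1,suppress=True)
for n in("side","top"):
    c=capture(n); save(n+"0",c["color"]); print(n,{k:c[k] for k in c if k not in("color","depth","camera_from_world")},np.linalg.inv(c["camera_from_world"]))
    for q in("spanner","prong_a","collar_face","collar_hole_a","rest","rest_top","stand","screw_jar","loupe","tape_green"):
        for f in(find_in,place_of):
            try:
                for r in f(q,n)[:4]: print(q,f.__name__,np.array(r["centre"]),round(r["conf"],2),w(c,*r["centre"]))
            except Exception as e: print(q,f.__name__,e)
E
```

```text
side {'fx': 452.40763132762805, 'fy': 452.40763132762805, 'cx': 324.02854130795504, 'cy': 202.21697400459493} [[   0.8    0.2   -0.5   80.5]
 [  -0.5    0.3   -0.8 -799.9]
 [   0.     0.9    0.4  498.5]
 [   0.     0.     0.     1. ]]
spanner call [334.8 271.3] 0.93 [ 505.  -205.7   49.3]
spanner call [363.3 255.3] 0.51 [ 615.1 -152.9   25.3]
spanner call [334.2 281.2] 0.98 [ 504.8 -205.1   27.3]
spanner call [361.9 262.2] 0.51 [ 619.7 -144.1    2.7]
prong_a call [339.5 270.6] 0.62 [ 515.7 -205.9   47.5]
prong_a call [364.5 255.8] 0.54 [ 617.  -154.7   24.4]
prong_a call [270.1 176. ] 0.18 [548.1 139.4 124.1]
prong_a call [359.9 260. ] 0.72 [ 620.  -136.5    4.2]
prong_a call [325.9 276.4] 0.58 [ 500.6 -183.    27.4]
prong_a call [369.3 267.8] 0.58 [ 620.1 -169.1    1.5]
collar_face call [269.  174.2] 0.57 [552.4 153.7 123.6]
collar_face call [264.1 171.3] 0.87 [558.9 194.6 117.8]
collar_face call [268.6 250.1] 0.6 [467.6  -4.6   9.8]
collar_hole_a call [270. 175.] 0.62 [550.9 145.4 124.4]
collar_hole_a call [271.3 174.4] 0.73 [555.7 147.8 124.3]
collar_hole_a call [262.3 169.5] 0.72
[... 2154 characters left out ...]
49.4 124.8]
rest call [391.  237.7] 0.88 [ 499.  -192.8   27.5]
rest_top call [385.2 238.2] 0.74 [ 497.4 -178.6   29.2]
rest_top call [389.8 233.4] 0.64 [ 508.8 -188.4   36. ]
stand call [242.1 203.6] 0.8 [558.9 148.7 130.8]
stand call [245.3 211.4] 0.82 [542.9 142.4 122.5]
stand call [391.9 234. ] 0.22 [ 506.9 -191.1   49.2]
screw_jar call [300.8 245.4] 0.64 [474.   22.2  46. ]
screw_jar call [305.3 247.5] 0.58 [469.4  11.5  45.6]
loupe call [239.9 205.7] 0.6 [554.6 154.1 126.6]
loupe call [304.6 159.6] 0.48 [687.4  21.9  13.5]
loupe call [304.9 162.5] 0.46 [679.8  20.8  14.9]
tape_green call [421.7 162. ] 0.87 [ 690.  -270.2   14.3]
tape_green call [412.3 164.3] 0.62 [ 686.6 -249.8    0.7]
```

```bash
python3 - <<'E'
import cv2
a=cv2.imread("pics/top0.png");b=cv2.imread("pics/side0.png")
t1=cv2.resize(a[150:270,190:290],(400,480),interpolation=2); t2=cv2.resize(a[140:260,330:430],(400,480),interpolation=2)
cv2.imwrite("pics/t.png",cv2.hconcat([t1,t2]))
t1=cv2.resize(b[130:250,220:320],(400,480),interpolation=2); t2=cv2.resize(b[210:330,300:400],(400,480),interpolation=2)
cv2.imwrite("pics/s.png",cv2.hconcat([t1,t2]))
E
```

```text
(no output)
```

View pics/top0.png

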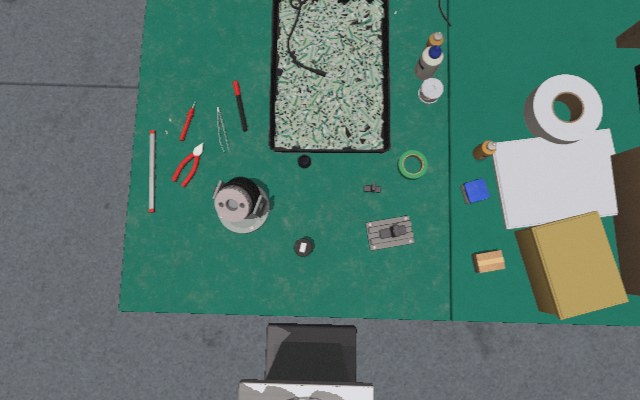

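View pics/t.png

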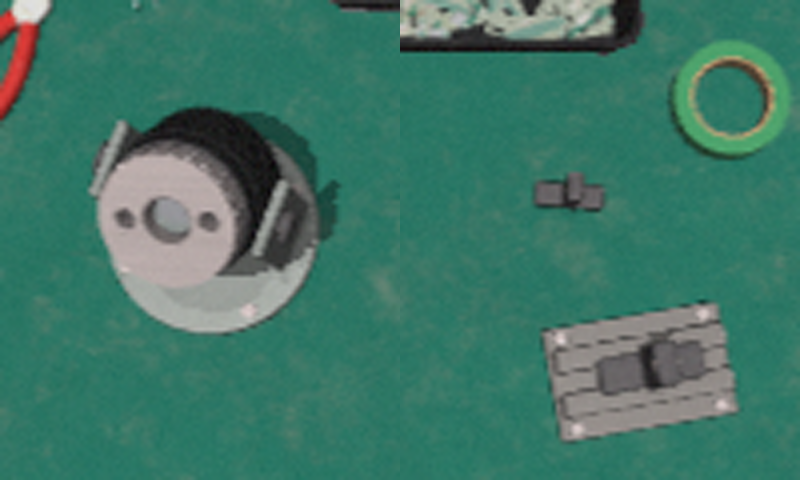

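View pics/s.png

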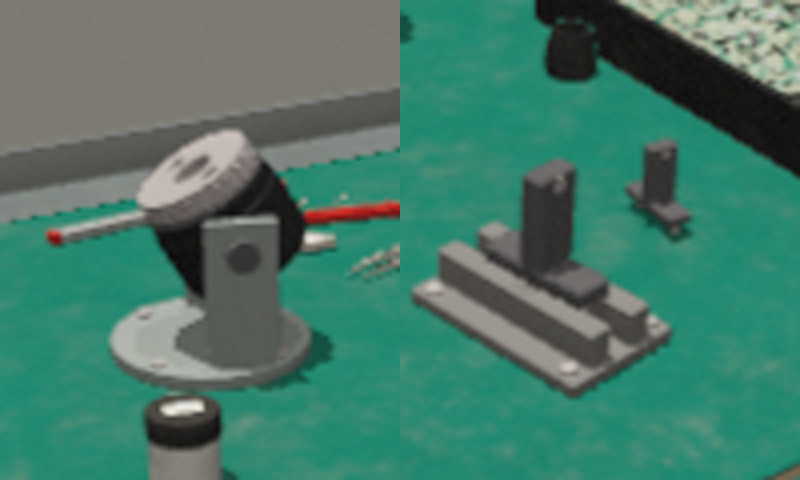

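Candidate spanners in the top view are one in the rest at (391,232) and one loose on the bench at (373,189). The one in the rest is the larger, by about 1.5x, and its prongs are in the trough as described; the enlarged crop confirms this. The collar holes are at about (221,204) and (242,205), with the lens at (232,205).

```bash
python3 - <<'E'
from h import *
np.set_printoptions(precision=2,suppress=True)
T=capture("top");S=capture("side")
def cloud(c,u0,u1,v0,v1):
    U,V=np.meshgrid(np.arange(u0,u1),np.arange(v0,v1)); D=c["depth"][v0:v1,u0:u1]
    M=np.linalg.inv(c["camera_from_world"])
    P=np.stack([(U-c["cx"])/c["fx"]*D,-(V-c["cy"])/c["fy"]*D,-D,np.ones_like(D)],-1)@M.T
    return P[...,:3][D>0]
for c,b in((T,(360,420,205,260)),(S,(295,380,240,320))):
    P=cloud(c,*b); P=P[(np.abs(P[:,0]-505)<70)&(np.abs(P[:,1]+195)<80)]
    for lo,hi in((78,95),(31,42),(20,31),(3,14)):
        Q=P[(P[:,2]>lo)&(P[:,2]<hi)]
        r=cv2.minAreaRect(Q[:,:2].astype(np.float32)); print(lo,len(Q),Q.mean(0),r)
# face plane
for c,b in((T,(210,256,180,228)),(S,(250,290,155,190))):
    P=cloud(c,*b); P=P[(P[:,2]>95)&(P[:,2]<155)]
    best=None; rng=np.random.default_rng(0)
    for _ in range(800):
        a=P[rng.choice(len(P),3,False)]; n=np.cross(a[1]-a[0],a[2]-a[0]); n/=np.linalg.norm(n)+1e-9
        if n[2]<0:n=-n
        if abs(n[2]-.866)>.1: continue
        k=np.abs((P-a[0])@n)<2.5
        if best is None or k.sum()>best.sum(): best=k
    Q=P[best]; m=Q.mean(0); n=np.linalg.svd(Q-m)[2][2]; n*=np.sign(n[2]); print("face",len(Q),m,n,np.degrees(np.arccos(n[2])),"lean dir deg",np.degrees(np.arctan2(n[1],n[0])))
t=cv2.resize(T["color"][183:228,212:252],(400,450),interpolation=cv2.INTER_CUBIC)
s=cv2.resize(S["color"][155:200,250:290],(400,450),interpolation=cv2.INTER_CUBIC)
save("faces",np.hstack([t,s]))
E
```

```text
78 74 [ 513.86 -193.61   84.3 ] ((513.9292602539062, -194.65713500976562), (25.24888038635254, 15.416176795959473), 13.582334518432617)
31 158 [ 513.03 -190.78   35.78] ((513.0352783203125, -194.27891540527344), (24.49298667907715, 63.52299880981445), 11.45574951171875)
20 376 [ 511.93 -189.33   25.89] ((512.8308715820312, -191.6121826171875), (40.68142318725586, 103.83243560791016), 11.086541175842285)
3 745 [ 510.78 -188.19    7.51] ((510.4651184082031, -192.8566436767578), (146.1388702392578, 128.1881866455078), 89.96238708496094)
78 79 [ 512.32 -201.43   82.43] ((514.5111083984375, -199.79299926757812), (28.146282196044922, 14.012195587158203), 11.019126892089844)
31 207 [ 512.33 -205.     35.21] ((513.620361328125, -200.42962646484375), (25.508708953857422, 63.74872970581055), 15.882922172546387)
20 460 [ 506.62 -206.1    24.74] ((512.1211547851562, -196.06825256347656), (42.75669860839844, 106.45792388916016), 12.205924034118652)
3 603 [ 497.87 -214.09    7.68] ((512.7316284179688, -196.66612243652344), (70.6297378540039, 113.02410125732422), 11.734941482543945)
face 706 [556.67 174.13 125.7 ] [-0.48  0.15  0.86] 30.143352679706403 lean dir deg 162.2401866093573
face 278 [555.88 166.87 123.45] [-0.49  0.16  0.86] 30.807967824183503 lean dir deg 162.04863031490012
```

View pics/faces.png

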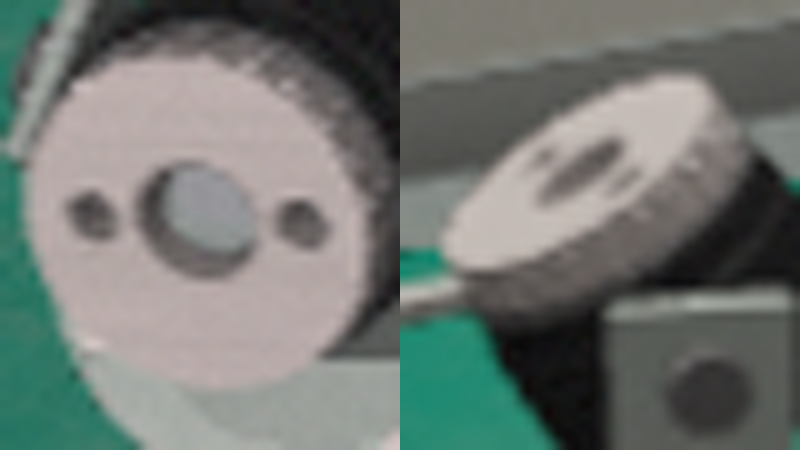

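```bash
cat > face.py <<'E'
from h import *
np.set_printoptions(precision=2,suppress=True)
T=capture("top");S=capture("side")
L=np.radians(162.1); n=np.array([.5*np.cos(L),.5*np.sin(L),.866])
xs=np.array([-np.cos(L),-np.sin(L),0]); ys=np.array([np.sin(L),-np.cos(L),0.]); ux=np.cross(ys,n) # stand axes
print("stand x",xs,"y",ys,"face x",ux)
for c,a,b in((T,(220.85,204.15),(241.75,204.75)),(S,(263.65,170.55),(272.25,172.55))):
    m=np.add(a,b)/2; C=w(c,*m,z=125.)
    M=np.linalg.inv(c["camera_from_world"])
    H=[]
    for p in(a,b):
        q=w(c,*p,z=125.); o=M[:3,3]; d=q-o
        H.append(o+d*((C-o)@n)/(d@n))
    v=H[0]-H[1]; ang=np.arctan2(v@ux,v@ys)
    print("C",C,"depthC",w(c,*(m+[0,3])),"span",np.linalg.norm(v),"line angle from stand y (rad, CCW seen from above -x..)",np.arctan2(-(v@ux),v@ys), H)
print("tri spanner px? face C px", px(T,C),px(S,C))
def tri(u,v):
    A=[];B=[]
    for c,p in((T,u),(S,v)):
        q=w(c,*p,z=100.);o=np.linalg.inv(c["camera_from_world"])[:3,3];d=(q-o)/np.linalg.norm(q-o)
        P=np.eye(3)-np.outer(d,d);A.append(P);B.append(P@o)
    x=np.linalg.solve(sum(A),sum(B));return x
print("tri C",tri((231.3,204.45),(267.95,171.55)))
print("sense",sense()["ee_rot"],sense()["eef_pos"])
E
python3 face.py
```

```text
stand x [ 0.95 -0.31  0.  ] y [0.31 0.95 0.  ] face x [ 0.82 -0.27  0.5 ]
C [557.   173.26 125.  ] depthC [551.8  175.79 111.82] span 48.01335392459778 line angle from stand y (rad, CCW seen from above -x..) 0.3370430126724173 [array([557.42, 197.03, 121.01]), array([556.58, 149.69, 128.95])]
C [557.35 169.28 125.  ] depthC [561.36 177.94 113.69] span 47.563664502235824 line angle from stand y (rad, CCW seen from above -x..) 0.37175468240302334 [array([557.04, 193.07, 120.61]), array([557.66, 146.3 , 129.25])]
tri spanner px? face C px [233.13 204.34] [267.95 171.55]
tri C [558.07 173.09 123.71]
sense [-0.    0.14  0.99  0.  ] [146.49 504.15 231.3 ]
```

```bash
R5='see typed rows'; 
python3 -m jog '[{"tx":-34,"ty":-36,"jaw":-1},{"tx":-34,"ty":-36,"jaw":-1},{"tx":-34,"ty":-36,"jaw":-1},{"tx":-34,"ty":-36,"jaw":-1},{"tx":-34,"ty":-36,"jaw":-1}]' 80
python3 -m jog '[{"tx":-34,"ty":-36,"jaw":-1},{"tx":-34,"ty":-36,"jaw":-1},{"tx":-34,"ty":-36,"jaw":-1},{"tx":-34,"ty":-36,"jaw":-1},{"tx":-34,"ty":-36,"jaw":-1}]'
python3 -m jog '[{"tx":-34,"ty":-36,"jaw":-1},{"tx":-34,"ty":-36,"jaw":-1},{"tx":-34,"ty":-36,"jaw":-1},{"tx":-34,"ty":-36,"jaw":-1},{"az":-0.12,"jaw":-1}]'
python3 -m jog '[{"az":-0.12,"jaw":-1},{"az":-0.12,"jaw":-1},{"az":-0.13,"jaw":-1},{"jaw":-1}]'
cat > go.py <<'E'
import sys; from h import *
from scipy.spatial.transform import Rotation as R
np.set_printoptions(precision=3,suppress=True)
def rot(q): return R.from_quat([q[1],q[2],q[3],q[0]])
def frame(zax,yax):
    z=np.array(zax,float);z/=np.linalg.norm(z);y=np.array(yax,float);y-=z*(y@z);y/=np.linalg.norm(y)
    return R.from_matrix(np.c_[np.cross(y,z),y,z])
def delta(pos,T):
    s=sense();A=rot(s["ee_rot"])
    print("t=%.2f now"%s["time_s"],np.array(s["eef_pos"]),"tool shift (now axes)",A.inv().apply(np.array(pos)-s["eef_pos"]),"turn",(A.inv()*T).as_rotvec(),"shift in target axes",T.inv().apply(np.array(pos)-s["eef_pos"]),"F",np.array(s["force"]),"j",np.array(s["joints"]),"w",s["grip_width"])
E
python3 - <<'E'
from go import *
a=np.radians(102); delta([514,-197,100],frame([0,0,-1],[np.cos(a),np.sin(a),0]))
E
```

```text
t=2.30 now [146.491 504.153 231.3  ] tool shift (now axes) [-548.557 -570.762  131.277] turn [ 0.    -0.    -0.492] shift in target axes [-213.7  -762.24  131.3 ] F [ 0.014  0.56  -0.13 ] j [ 1.065  0.313  1.498  0.     1.331 -0.223] w 0.9971637356204376schema error: expected keys tx, ty, tz, ax, ay, az, jaw
schema error: expected keys tx, ty, tz, ax, ay, az, jaw
schema error: expected keys tx, ty, tz, ax, ay, az, jaw
schema error: expected keys tx, ty, tz, ax, ay, az, jaw
```

```bash
python3 -m jog '[{"tx":-34,"ty":-36,"tz":0,"ax":0,"ay":0,"az":0,"jaw":-1},{"tx":-34,"ty":-36,"tz":0,"ax":0,"ay":0,"az":0,"jaw":-1},{"tx":-34,"ty":-36,"tz":0,"ax":0,"ay":0,"az":0,"jaw":-1},{"tx":-34,"ty":-36,"tz":0,"ax":0,"ay":0,"az":0,"jaw":-1},{"tx":-34,"ty":-36,"tz":0,"ax":0,"ay":0,"az":0,"jaw":-1}]' 80
python3 -m jog '[{"tx":-34,"ty":-36,"tz":0,"ax":0,"ay":0,"az":0,"jaw":-1},{"tx":-34,"ty":-36,"tz":0,"ax":0,"ay":0,"az":0,"jaw":-1},{"tx":-34,"ty":-36,"tz":0,"ax":0,"ay":0,"az":0,"jaw":-1},{"tx":-34,"ty":-36,"tz":0,"ax":0,"ay":0,"az":0,"jaw":-1},{"tx":-34,"ty":-36,"tz":0,"ax":0,"ay":0,"az":0,"jaw":-1}]'
python3 -m jog '[{"tx":-34,"ty":-36,"tz":0,"ax":0,"ay":0,"az":0,"jaw":-1},{"tx":-34,"ty":-36,"tz":0,"ax":0,"ay":0,"az":0,"jaw":-1},{"tx":-34,"ty":-36,"tz":0,"ax":0,"ay":0,"az":0,"jaw":-1},{"tx":-34,"ty":-36,"tz":0,"ax":0,"ay":0,"az":-0.12,"jaw":-1},{"tx":0,"ty":0,"tz":0,"ax":0,"ay":0,"az":-0.12,"jaw":-1}]'
python3 -m jog '[{"tx":0,"ty":0,"tz":0,"ax":0,"ay":0,"az":-0.12,"jaw":-1},{"tx":0,"ty":0,"tz":0,"ax":0,"ay":0,"az":-0.13,"jaw":-1},{"tx":0,"ty":0,"tz":0,"ax":0,"ay":0,"az":0,"jaw":-1}]'
python3 - <<'E'
from go import *
a=np.radians(102); delta([514,-197,100],frame([0,0,-1],[np.cos(a),np.sin(a),0]))
E
```

```text
time_s: 2.92
eef_pos: [260.0, 282.5, 231.5]
ee_rot: [0.0, 0.141, 0.99, 0.0]
force: [1.2, -0.6, -0.2]
grip_width: 1.001
grip_force: 0.0
time_s: 3.55
eef_pos: [373.1, 61.9, 231.6]
ee_rot: [0.0, 0.141, 0.99, 0.0]
force: [0.4, 1.3, -0.7]
grip_width: 0.998
grip_force: 0.0
time_s: 4.18
eef_pos: [463.7, -115.2, 230.8]
ee_rot: [-0.0, 0.021, 1.0, -0.0]
force: [-1.1, -0.2, -1.0]
grip_width: 1.0
grip_force: 0.0
time_s: 4.55
eef_pos: [463.0, -112.7, 231.3]
ee_rot: [0.0, -0.103, 0.995, -0.0]
force: [0.3, 0.5, -0.8]
grip_width: 1.001
grip_force: 0.0
t=4.55 now [ 462.975 -112.67   231.325] tool shift (now axes) [-32.685 -92.978 131.332] turn [-0.     0.    -0.003] shift in target axes [-32.377 -93.095 131.325] F [ 0.347  0.507 -0.791] j [-0.485  0.206  1.637 -0.     1.299 -2.262] w 1.0014427120721576
```

```bash
python3 -m jog '[{"tx":-16,"ty":-46,"tz":20,"ax":0,"ay":0,"az":0,"jaw":-0.3},{"tx":-16,"ty":-47,"tz":30,"ax":0,"ay":0,"az":0,"jaw":-0.3},{"tx":0,"ty":0,"tz":55,"ax":0,"ay":0,"az":0,"jaw":-0.3},{"tx":0,"ty":0,"tz":0,"ax":0,"ay":0,"az":0,"jaw":-0.3},{"tx":0,"ty":0,"tz":0,"ax":0,"ay":0,"az":0,"jaw":-0.3}]'
python3 - <<'E'
from go import *
c=capture("side"); d=capture("top"); s=sense(); print(s["eef_pos"],s["grip_width"]);
print("tcp px side",px(c,s["eef_pos"]),"top",px(d,s["eef_pos"]))
a=cv2.resize(c["color"][210:310,290:390],(400,400),interpolation=2); b=cv2.resize(d["color"][190:290,345:445],(400,400),interpolation=2); save("pre",np.hstack([a,b]))
E
```

```text
time_s: 5.18
eef_pos: [514.2, -197.2, 128.5]
ee_rot: [0.001, -0.103, 0.995, -0.001]
force: [-0.4, 0.3, 0.8]
grip_width: 0.648
grip_force: 0.0
[ 514.354 -197.289  128.862] 0.6533686158097904
tcp px side [337.646 230.353] top [401.283 228.93 ]
```

View pics/pre.png

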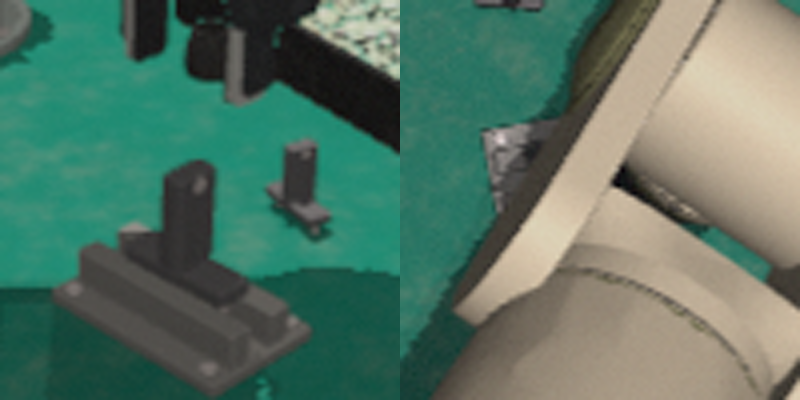

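The side view shows the fingertips at crop (148,58) and (237,104). They straddle the handle top at crop (190,168), so the gripper is centred over the spanner.

```bash
python3 -m jog '[{"tx":0,"ty":-1,"tz":28,"ax":0,"ay":0,"az":0,"jaw":-0.3},{"tx":0,"ty":0,"tz":28,"ax":0,"ay":0,"az":0,"jaw":-0.3},{"tx":0,"ty":0,"tz":26,"ax":0,"ay":0,"az":0,"jaw":-0.3},{"tx":0,"ty":0,"tz":0,"ax":0,"ay":0,"az":0,"jaw":0},{"tx":0,"ty":0,"tz":0,"ax":0,"ay":0,"az":0,"jaw":1}]' 40
python3 -m jog '[{"tx":0,"ty":0,"tz":0,"ax":0,"ay":0,"az":0,"jaw":1},{"tx":0,"ty":0,"tz":0,"ax":0,"ay":0,"az":0,"jaw":1},{"tx":0,"ty":0,"tz":0,"ax":0,"ay":0,"az":0,"jaw":1}]' 100
python3 -m jog '[{"tx":0,"ty":0,"tz":0,"ax":0,"ay":0,"az":0,"jaw":1},{"tx":0,"ty":0,"tz":0,"ax":0,"ay":0,"az":0,"jaw":1}]'
python3 - <<'E'
from go import *
c=capture("side"); s=sense(); print(s["eef_pos"],s["grip_width"],s["force"],s["wrist_torque"])
P=np.array(s["eef_pos"]); print([r for r in place_of("spanner","side")[:2]], px(c,P-[0,0,20]))
E
```

```text
time_s: 5.9
eef_pos: [514.5, -198.5, 46.2]
ee_rot: [0.001, -0.103, 0.995, -0.001]
force: [0.0, -0.1, 0.8]
grip_width: 0.3
grip_force: 0.0
time_s: 6.28
eef_pos: [514.5, -198.5, 46.3]
ee_rot: [0.001, -0.103, 0.995, -0.001]
force: [-0.4, 0.9, 6.3]
grip_width: 0.151
grip_force: 97.6
time_s: 6.52
eef_pos: [514.5, -198.5, 46.3]
ee_rot: [0.001, -0.103, 0.995, -0.001]
force: [-0.3, 1.2, 6.0]
grip_width: 0.148
grip_force: 97.6
[ 514.528 -198.479   46.27 ] 0.1512302742345557 [-0.657 -0.533  5.695] [0.251 0.116 0.002]
[{'centre': [333.3, 281.3], 'conf': 0.81}, {'centre': [363.4, 262.5], 'conf': 0.61}] [336.403 278.57 ]
```

```bash
python3 -m jog '[{"tx":0,"ty":0,"tz":-30,"ax":0,"ay":0,"az":0,"jaw":1},{"tx":0,"ty":0,"tz":-50,"ax":0,"ay":0,"az":0,"jaw":1},{"tx":0,"ty":0,"tz":-50,"ax":0,"ay":0,"az":0,"jaw":1},{"tx":0,"ty":0,"tz":-40,"ax":0,"ay":0,"az":0,"jaw":1},{"tx":0,"ty":0,"tz":0,"ax":0,"ay":0,"az":0,"jaw":1}]'
cat >> go.py <<'E'
L=np.radians(162.1); n=np.array([.5*np.cos(L),.5*np.sin(L),np.sqrt(.75)]); ys=np.array([np.sin(L),-np.cos(L),0.]); ux=np.cross(ys,n)
def hole(al): t=.6-al; return np.cos(t)*ys-np.sin(t)*ux
C=np.array([557.2,170.,125.]); AL=.245
E
python3 - <<'E'
from go import *
T=frame(-n,hole(AL)); delta(C+n*80,T); delta(C+n*50,T)
c=capture("side"); s=sense(); P=np.array(s["eef_pos"]); print(place_of("spanner","side")[:2],place_of("prong_a","side")[:3], px(c,P-[0,0,20]))
E
```

```text
time_s: 7.25
eef_pos: [514.6, -198.6, 218.3]
ee_rot: [0.003, -0.103, 0.995, -0.002]
force: [0.2, -0.3, -1.6]
grip_width: 0.151
grip_force: 97.7
t=7.25 now [ 514.645 -198.63   218.254] tool shift (now axes) [-82.665 371.97   22.427] turn [ 0.217 -0.469  0.162] shift in target axes [-23.636 379.3   -35.643] F [ 0.22  -0.312 -1.555] j [-0.581  0.377  1.442 -0.     1.314 -2.359] w 0.1512723460265483
t=7.25 now [ 514.645 -198.63   218.254] tool shift (now axes) [-95.549 364.659  48.515] turn [ 0.217 -0.469  0.162] shift in target axes [-23.636 379.3    -5.643] F [ 0.22  -0.312 -1.555] j [-0.581  0.377  1.442 -0.     1.314 -2.359] w 0.1512723460265483
[{'centre': [338.1, 197.0], 'conf': 0.73}, {'centre': [365.3, 263.1], 'conf': 0.59}] [{'centre': [329.8, 196.0], 'conf': 0.94}, {'centre': [359.7, 259.7], 'conf': 0.76}, {'centre': [370.0, 268.1], 'conf': 0.7}] [338.885 196.692]
```

```bash
python3 -m jog '[{"tx":-10,"ty":40,"tz":0,"ax":0,"ay":0,"az":0,"jaw":1},{"tx":-10,"ty":46,"tz":0,"ax":0,"ay":0,"az":0,"jaw":1},{"tx":-10,"ty":46,"tz":0,"ax":0,"ay":0,"az":0,"jaw":1},{"tx":-10,"ty":46,"tz":0,"ax":0,"ay":0,"az":0,"jaw":1},{"tx":-10,"ty":46,"tz":0,"ax":0,"ay":0,"az":0,"jaw":1}]'
python3 -m jog '[{"tx":-10,"ty":46,"tz":0,"ax":0,"ay":0,"az":0,"jaw":1},{"tx":-10,"ty":46,"tz":0,"ax":0,"ay":0,"az":0,"jaw":1},{"tx":-10,"ty":30,"tz":0,"ax":0,"ay":0,"az":0,"jaw":1},{"tx":0,"ty":0,"tz":0,"ax":0.054,"ay":-0.117,"az":0.04,"jaw":1},{"tx":0,"ty":0,"tz":0,"ax":0.054,"ay":-0.117,"az":0.04,"jaw":1}]'
python3 -m jog '[{"tx":0,"ty":0,"tz":0,"ax":0.054,"ay":-0.117,"az":0.04,"jaw":1},{"tx":0,"ty":0,"tz":0,"ax":0.054,"ay":-0.117,"az":0.041,"jaw":1},{"tx":0,"ty":0,"tz":0,"ax":0,"ay":0,"az":0,"jaw":1},{"tx":0,"ty":0,"tz":0,"ax":0,"ay":0,"az":0,"jaw":1}]'
python3 - <<'E'
from go import *
T=frame(-n,hole(AL)); delta(C+n*80,T); delta(C+n*50,T)
E
```

```text
time_s: 8.02
eef_pos: [515.8, 33.0, 213.1]
ee_rot: [-0.001, -0.103, 0.995, 0.0]
force: [0.7, -0.1, -1.5]
grip_width: 0.15
grip_force: 97.7
time_s: 8.65
eef_pos: [520.3, 157.3, 212.9]
ee_rot: [0.122, -0.063, 0.99, -0.042]
force: [-0.4, -0.4, -0.9]
grip_width: 0.153
grip_force: 97.8
time_s: 9.15
eef_pos: [521.0, 156.8, 214.1]
ee_rot: [0.24, -0.021, 0.967, -0.082]
force: [0.0, 0.6, -0.8]
grip_width: 0.153
grip_force: 97.8
t=9.15 now [521.003 156.842 214.069] tool shift (now axes) [ 8.732 28.426 12.591] turn [ 0.006 -0.01  -0.   ] shift in target axes [ 8.853 28.501 12.337] F [ 0.003  0.578 -0.753] j [ 0.188  0.19   1.795 -0.358  0.729 -1.21 ] w 0.15314834808717687
t=9.15 now [521.003 156.842 214.069] tool shift (now axes) [ 8.441 28.248 42.589] turn [ 0.006 -0.01  -0.   ] shift in target axes [ 8.853 28.501 42.337] F [ 0.003  0.578 -0.753] j [ 0.188  0.19   1.795 -0.358  0.729 -1.21 ] w 0.15314834808717687
```

Going to C+n·42, where the prong tips should be about 12 mm off the face, and then looking.

```bash
python3 -m jog '[{"tx":4,"ty":14,"tz":15,"ax":0.006,"ay":-0.01,"az":0,"jaw":1},{"tx":5,"ty":14.5,"tz":20,"ax":0,"ay":0,"az":0,"jaw":1},{"tx":0,"ty":0,"tz":15,"ax":0,"ay":0,"az":0,"jaw":1},{"tx":0,"ty":0,"tz":0,"ax":0,"ay":0,"az":0,"jaw":1}]'
python3 - <<'E'
from go import *
T=frame(-n,hole(AL)); delta(C+n*42,T)
c=capture("side"); s=sense(); A=rot(s["ee_rot"]); P=np.array(s["eef_pos"])
h=hole(AL)
for sgn in(1,-1):
    print("tip px",px(c,P+A.apply([0,24*sgn,30])),"hole px (model)",px(c,C+24*sgn*h))
print("C seen px 267.95,171.55; holes seen (263.65,170.55),(272.25,172.55)")
print(place_of("prong_a","side")[:3],place_of("collar_hole_a","side")[:3])
a=cv2.resize(c["color"][140:190,240:300],(720,600),interpolation=2)
save("ins",a); 
d=capture("top"); save("insT",d["color"])
print(place_of("collar_hole_a","top")[:3])
E
```

```text
time_s: 9.65
eef_pos: [537.1, 175.8, 161.1]
ee_rot: [0.245, -0.02, 0.966, -0.085]
force: [-0.1, -0.7, 0.2]
grip_width: 0.152
grip_force: 97.8
t=9.65 now [537.062 175.835 161.101] tool shift (now axes) [-0.314  0.563 -0.258] turn [-0.001  0.    -0.001] shift in target axes [-0.314  0.563 -0.257] F [-0.138 -0.708  0.153] j [ 0.227  0.306  1.804 -0.459  0.622 -1.064] w 0.15200285083140241
tip px [261.187 166.492] hole px (model) [263.62  170.391]
tip px [269.554 168.577] hole px (model) [272.057 172.605]
C seen px 267.95,171.55; holes seen (263.65,170.55),(272.25,172.55)
[{'centre': [268.4, 166.8], 'conf': 0.65}, {'centre': [357.2, 260.9], 'conf': 0.65}, {'centre': [370.1, 266.5], 'conf': 0.51}] [{'centre': [261.6, 170.0], 'conf': 0.9}, {'centre': [271.4, 174.6], 'conf': 0.57}]
[{'centre': [240.9, 209.3], 'conf': 0.8}, {'centre': [218.2, 204.8], 'conf': 0.75}, {'centre': [220.7, 203.5], 'conf': 0.63}]
```

View pics/ins.png

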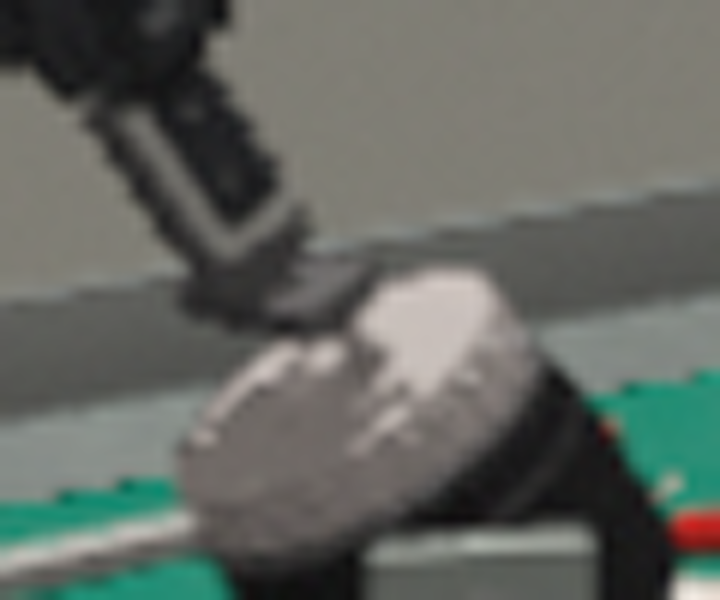

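The near prong tip shows at about px (268.5,168.5), close to the prediction of (269.6,168.6). It is short of the face and in line with the hole. Advancing in small steps.

```bash
python3 -m jog '[{"tx":-0.3,"ty":0.5,"tz":8,"ax":0,"ay":0,"az":0,"jaw":1},{"tx":0,"ty":0,"tz":3,"ax":0,"ay":0,"az":0,"jaw":1},{"tx":0,"ty":0,"tz":1,"ax":0,"ay":0,"az":0,"jaw":1},{"tx":0,"ty":0,"tz":2,"ax":0,"ay":0,"az":0,"jaw":1},{"tx":0,"ty":0,"tz":0,"ax":0,"ay":0,"az":0,"jaw":1}]'
python3 - <<'E'
from go import *
T=frame(-n,hole(AL)); delta(C+n*20,T); print(rot(sense()["ee_rot"]).inv().apply(sense()["force"]),sense()["wrist_torque"])
E
```

```text
time_s: 10.52
eef_pos: [543.6, 175.1, 149.8]
ee_rot: [0.246, -0.02, 0.965, -0.085]
force: [0.3, 0.2, -1.3]
grip_width: 0.15
grip_force: 97.8
t=10.53 now [543.594 175.061 149.759] tool shift (now axes) [ 0.074 -0.652  8.693] turn [-0.001  0.003 -0.001] shift in target axes [ 0.052 -0.657  8.693] F [ 0.312  0.158 -1.315] j [ 0.222  0.333  1.802 -0.473  0.595 -1.051] w 0.15023784655690892
[0.333 0.385 1.262] [ 0.084  0.344 -0.025]
```

```bash
python3 -m jog '[{"tx":0,"ty":-0.4,"tz":1,"ax":0,"ay":0,"az":0,"jaw":1},{"tx":0,"ty":0,"tz":1,"ax":0,"ay":0,"az":0,"jaw":1},{"tx":0,"ty":0,"tz":1,"ax":0,"ay":0,"az":0,"jaw":1},{"tx":0,"ty":0,"tz":0,"ax":0,"ay":0,"az":0,"jaw":1}]'
python3 - <<'E'
from go import *
T=frame(-n,hole(AL)); delta(C+n*20,T); print(rot(sense()["ee_rot"]).inv().apply(sense()["force"]),sense()["wrist_torque"])
E
```

```text
time_s: 11.02
eef_pos: [545.0, 174.2, 147.2]
ee_rot: [0.246, -0.02, 0.965, -0.085]
force: [0.1, 0.7, -1.1]
grip_width: 0.152
grip_force: 97.8
t=11.03 now [544.994 174.216 147.213] tool shift (now axes) [ 0.035 -0.266  5.693] turn [-0.001  0.003 -0.001] shift in target axes [ 0.021 -0.27   5.693] F [ 0.052  0.714 -1.101] j [ 0.22   0.338  1.802 -0.475  0.59  -1.05 ] w 0.15240958787387135
[0.415 0.895 0.866] [ 0.121  0.315 -0.007]
```

```bash
python3 -m jog '[{"tx":0,"ty":-0.2,"tz":1.5,"ax":0,"ay":0,"az":0,"jaw":1},{"tx":0,"ty":0,"tz":1.5,"ax":0,"ay":0,"az":0,"jaw":1},{"tx":0,"ty":0,"tz":1,"ax":0,"ay":0,"az":0,"jaw":1},{"tx":0,"ty":0,"tz":0,"ax":0,"ay":0,"az":0,"jaw":1}]'
python3 - <<'E'
from go import *
T=frame(-n,hole(AL)); delta(C+n*20,T); print(rot(sense()["ee_rot"]).inv().apply(sense()["force"]),sense()["wrist_torque"])
E
```

```text
time_s: 11.52
eef_pos: [546.9, 173.4, 143.8]
ee_rot: [0.246, -0.02, 0.965, -0.085]
force: [-0.4, -0.3, -1.0]
grip_width: 0.147
grip_force: 98.1
t=11.53 now [546.935 173.399 143.838] tool shift (now axes) [ 0.084 -0.054  1.72 ] turn [-0.001  0.003 -0.001] shift in target axes [ 0.079 -0.055  1.72 ] F [-0.418 -0.327 -1.039] j [ 0.217  0.346  1.802 -0.479  0.582 -1.048] w 0.14680107242238907
[ 0.883 -0.142  0.748] [0.088 0.355 0.018]
```

```bash
python3 -m jog '[{"tx":0,"ty":0,"tz":0.8,"ax":0,"ay":0,"az":0,"jaw":1},{"tx":0,"ty":0,"tz":0,"ax":0,"ay":0,"az":0.06,"jaw":1},{"tx":0,"ty":0,"tz":0,"ax":0,"ay":0,"az":0.06,"jaw":1},{"tx":0,"ty":0,"tz":0,"ax":0,"ay":0,"az":0.06,"jaw":1},{"tx":0,"ty":0,"tz":0,"ax":0,"ay":0,"az":0.06,"jaw":1}]'
cat > st.py <<'E'
from go import *
s=sense();A=rot(s["ee_rot"]);y=A.apply([0,1,0]); t=np.arctan2(-(y@ux),y@ys)
print("t %.2f tool F"%s["time_s"],A.inv().apply(s["force"]),"tool torque",A.inv().apply(s["wrist_torque"]),"angle",.6-t,"off axis (tool)",A.inv().apply(np.array(s["eef_pos"])-C-n*20),"j6",s["joints"][5])
E
python3 st.py
```

```text
time_s: 12.15
eef_pos: [547.2, 173.1, 143.7]
ee_rot: [0.254, 0.096, 0.961, -0.055]
force: [-4.4, -1.2, 5.5]
grip_width: 0.15
grip_force: 99.0
t 12.15 tool F [ 0.788 -2.381 -6.701] tool torque [ 0.626  0.532 -0.142] angle 0.48728699105196904 off axis (tool) [-0.281 -0.117 -1.47 ] j6 -0.8051598410568556
```

```bash
python3 -m jog '[{"tx":0,"ty":0,"tz":0,"ax":0,"ay":0,"az":0.08,"jaw":1},{"tx":0,"ty":0,"tz":0,"ax":0,"ay":0,"az":0.08,"jaw":1},{"tx":0,"ty":0,"tz":0,"ax":0,"ay":0,"az":0.08,"jaw":1},{"tx":0,"ty":0,"tz":0,"ax":0,"ay":0,"az":0.08,"jaw":1},{"tx":0,"ty":0,"tz":0,"ax":0,"ay":0,"az":0.08,"jaw":1}]'
python3 st.py
```

```text
time_s: 12.78
eef_pos: [546.5, 173.0, 143.4]
ee_rot: [0.26, 0.286, 0.922, -0.004]
force: [-9.3, -0.5, 5.8]
grip_width: 0.152
grip_force: 99.4
t 12.78 tool F [ 3.476 -4.55  -9.43 ] tool torque [ 1.212  0.705 -0.143] angle 0.8878041433870458 off axis (tool) [ 0.253 -0.541 -1.422] j6 -0.4045297244676033
```

```bash
python3 -m jog '[{"tx":0,"ty":0,"tz":0,"ax":0,"ay":0,"az":0.07,"jaw":1},{"tx":0,"ty":0,"tz":0,"ax":0,"ay":0,"az":0.07,"jaw":1},{"tx":0,"ty":0,"tz":0,"ax":0,"ay":0,"az":0.06,"jaw":1},{"tx":0,"ty":0,"tz":0,"ax":0,"ay":0,"az":0.05,"jaw":1},{"tx":0,"ty":0,"tz":0,"ax":0,"ay":0,"az":0,"jaw":1}]'
python3 st.py
```

```text
time_s: 13.4
eef_pos: [545.9, 172.9, 143.0]
ee_rot: [0.257, 0.398, 0.88, 0.028]
force: [-12.7, -1.4, 9.2]
grip_width: 0.15
grip_force: 99.8
t 13.40 tool F [  2.06   -7.337 -13.797] tool torque [1.635 0.568 0.079] angle 1.1360596021682556 off axis (tool) [ 0.54  -1.16  -1.401] j6 -0.15634111893574346
```

```bash
python3 -m jog '[{"tx":0,"ty":0,"tz":-0.6,"ax":0,"ay":0,"az":0.04,"jaw":1},{"tx":0,"ty":0,"tz":0,"ax":0,"ay":0,"az":0.04,"jaw":1},{"tx":0,"ty":0,"tz":0,"ax":0,"ay":0,"az":0.03,"jaw":1}]'
python3 st.py
```

```text
time_s: 13.78
eef_pos: [546.2, 173.5, 143.2]
ee_rot: [0.256, 0.445, 0.857, 0.043]
force: [-6.4, 1.9, 0.3]
grip_width: 0.15
grip_force: 98.2
t 13.78 tool F [ 4.436 -3.546 -3.579] tool torque [ 0.769  0.917 -0.081] angle 1.2463251201453849 off axis (tool) [ 0.69  -0.594 -1.575] j6 -0.04653063315554058
```

```bash
python3 -m jog '[{"tx":0,"ty":0,"tz":0,"ax":0,"ay":0,"az":0.04,"jaw":1},{"tx":0,"ty":0,"tz":0,"ax":0,"ay":0,"az":0.04,"jaw":1}]'
python3 st.py
python3 -m jog '[{"tx":0,"ty":0,"tz":0,"ax":0,"ay":0,"az":0.03,"jaw":1},{"tx":0,"ty":0,"tz":0,"ax":0,"ay":0,"az":0.03,"jaw":1}]'
python3 st.py
```

```text
time_s: 14.02
eef_pos: [545.9, 174.0, 143.0]
ee_rot: [0.253, 0.479, 0.839, 0.053]
force: [-8.0, 7.4, -0.6]
grip_width: 0.154
grip_force: 98.7
t 14.03 tool F [ 9.706 -2.466 -4.446] tool torque [ 0.542  2.09  -0.317] angle 1.3262208886886113 off axis (tool) [ 1.306 -0.667 -1.562] j6 0.033344342773987394
time_s: 14.28
eef_pos: [545.7, 174.4, 142.9]
ee_rot: [0.252, 0.503, 0.825, 0.061]
force: [-8.0, 7.9, -0.4]
grip_width: 0.154
grip_force: 102.6
t 14.28 tool F [ 9.915 -2.687 -4.737] tool torque [ 0.712  2.059 -1.711] angle 1.382433465574113 off axis (tool) [ 1.647 -0.729 -1.624] j6 0.09122710848133214
```

The torque rose to 1.7 N·m, so the collar is hard against its stop. Easing off and withdrawing.

```bash
python3 -m jog '[{"tx":0,"ty":0,"tz":0,"ax":0,"ay":0,"az":-0.06,"jaw":1},{"tx":0,"ty":0,"tz":0,"ax":0,"ay":0,"az":-0.05,"jaw":1},{"tx":0,"ty":0,"tz":0,"ax":0,"ay":0,"az":0,"jaw":1}]'
python3 st.py
```

```text
time_s: 14.65
eef_pos: [546.6, 173.6, 143.5]
ee_rot: [0.255, 0.458, 0.85, 0.047]
force: [-3.9, 2.5, 0.4]
grip_width: 0.146
grip_force: 98.3
t 14.65 tool F [ 3.625 -1.386 -2.646] tool torque [ 0.473  1.026 -0.193] angle 1.27581133538304 off axis (tool) [ 0.47  -0.148 -1.61 ] j6 -0.017175259448902858
```

```bash
python3 -m jog '[{"tx":0,"ty":0,"tz":0,"ax":0,"ay":0,"az":-0.03,"jaw":1},{"tx":0,"ty":0,"tz":-2,"ax":0,"ay":0,"az":0,"jaw":1},{"tx":0,"ty":0,"tz":-5,"ax":0,"ay":0,"az":0,"jaw":1},{"tx":0,"ty":0,"tz":-10,"ax":0,"ay":0,"az":0,"jaw":1},{"tx":0,"ty":0,"tz":-30,"ax":0,"ay":0,"az":0,"jaw":1}]'
python3 st.py
python3 -m jog '[{"tx":0,"ty":0,"tz":-40,"ax":0,"ay":0,"az":0,"jaw":1},{"tx":0,"ty":0,"tz":-40,"ax":0,"ay":0,"az":0,"jaw":1},{"tx":0,"ty":0,"tz":0,"ax":0,"ay":0,"az":0,"jaw":1}]'
python3 - <<'E'
from go import *
a=np.radians(102-.0); a=np.arctan2(*rot([0,-.103,.995,0]).apply([0,1,0])[1::-1]); T=frame([0,0,-1],[np.cos(a),np.sin(a),0]); delta([514.5,-198.5,150],T)
L2=np.radians(162.1); c=capture("side")
for al in(1.2,1.1): print(al,[px(c,C+24*k*hole(al)) for k in(1,-1)])
print(place_of("collar_hole_a","side")[:3])
save("after",cv2.resize(c["color"][150:195,245:305],(800,600),interpolation=2))
E
```

```text
time_s: 15.28
eef_pos: [524.1, 180.4, 184.5]
ee_rot: [0.256, 0.445, 0.857, 0.043]
force: [0.2, -0.3, -1.2]
grip_width: 0.15
grip_force: 97.7
t 15.28 tool F [ 0.105 -0.4    1.183] tool torque [0.217 0.279 0.06 ] angle 1.2460137046588664 off axis (tool) [ -0.037  -0.418 -48.877] j6 -0.08001770739676616
time_s: 15.65
eef_pos: [486.4, 193.7, 257.1]
ee_rot: [0.259, 0.445, 0.856, 0.046]
force: [0.3, -0.2, -0.1]
grip_width: 0.151
grip_force: 98.0
t=15.65 now [486.365 193.722 257.105] tool shift (now axes) [-278.101 -247.754  165.465] turn [ 0.04   0.561 -1.135] shift in target axes [  52.805 -389.668  107.105] F [ 0.254 -0.152 -0.149] j [ 0.297  0.112  1.774 -0.394  0.844 -0.114] w 0.15080311605647007
1.2 [array([271.077, 166.136]), array([264.348, 176.993])]
1.1 [array([270.316, 166.412]), array([265.128, 176.718])]
[{'centre': [269.5, 166.0], 'conf': 0.72}, {'centre': [265.8, 179.2], 'conf': 0.66}]
```

View pics/after.png

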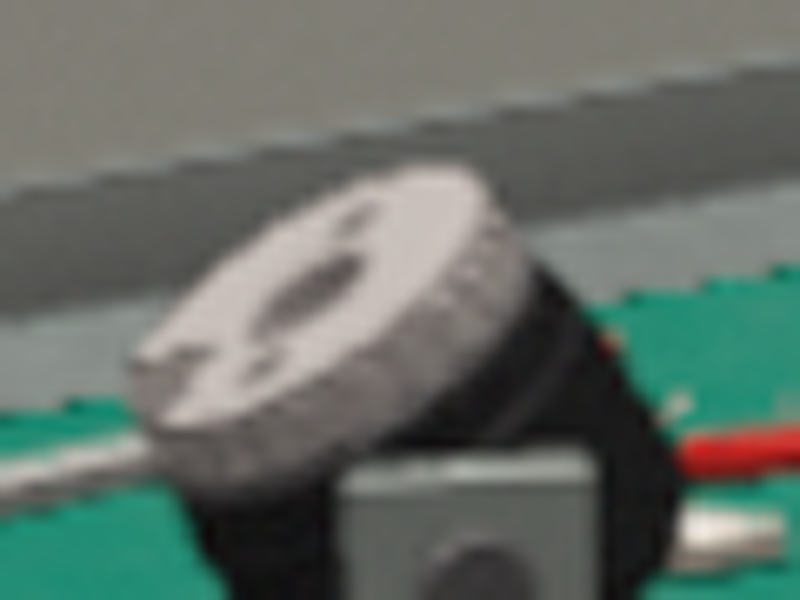

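The holes are now at px (271.4,165.9) and (264.3,177.1). The prediction for angle 1.2 is (271.1,166.1) and (264.3,177.0), so the collar is home. Taking the spanner back to the rest.

```bash
python3 -m jog '[{"tx":0,"ty":0,"tz":0,"ax":0.005,"ay":0.07,"az":-0.142,"jaw":1},{"tx":0,"ty":0,"tz":0,"ax":0.005,"ay":0.07,"az":-0.142,"jaw":1},{"tx":0,"ty":0,"tz":0,"ax":0.005,"ay":0.07,"az":-0.142,"jaw":1},{"tx":0,"ty":0,"tz":0,"ax":0.005,"ay":0.07,"az":-0.142,"jaw":1},{"tx":0,"ty":0,"tz":0,"ax":0.005,"ay":0.07,"az":-0.142,"jaw":1}]'
python3 -m jog '[{"tx":0,"ty":0,"tz":0,"ax":0.005,"ay":0.07,"az":-0.142,"jaw":1},{"tx":0,"ty":0,"tz":0,"ax":0.005,"ay":0.07,"az":-0.142,"jaw":1},{"tx":0,"ty":0,"tz":0,"ax":0.005,"ay":0.071,"az":-0.142,"jaw":1},{"tx":6,"ty":-44,"tz":0,"ax":0,"ay":0,"az":0,"jaw":1},{"tx":6,"ty":-44,"tz":0,"ax":0,"ay":0,"az":0,"jaw":1}]'
python3 -m jog '[{"tx":6,"ty":-44,"tz":0,"ax":0,"ay":0,"az":0,"jaw":1},{"tx":6,"ty":-44,"tz":0,"ax":0,"ay":0,"az":0,"jaw":1},{"tx":6,"ty":-44,"tz":0,"ax":0,"ay":0,"az":0,"jaw":1},{"tx":6,"ty":-44,"tz":0,"ax":0,"ay":0,"az":0,"jaw":1},{"tx":6,"ty":-44,"tz":0,"ax":0,"ay":0,"az":0,"jaw":1}]'
python3 -m jog '[{"tx":6,"ty":-44,"tz":0,"ax":0,"ay":0,"az":0,"jaw":1},{"tx":0,"ty":-30,"tz":20,"ax":0,"ay":0,"az":0,"jaw":1},{"tx":0,"ty":0,"tz":40,"ax":0,"ay":0,"az":0,"jaw":1},{"tx":0,"ty":0,"tz":0,"ax":0,"ay":0,"az":0,"jaw":1}]'
cat > back.py <<'E'
from go import *
a=np.arctan2(*rot([0,-.103,.995,0]).apply([0,1,0])[1::-1]); T=frame([0,0,-1],[np.cos(a),np.sin(a),0]); delta([514.5,-198.5,66],T)
E
python3 back.py
```

```text
time_s: 16.38
eef_pos: [486.3, 192.3, 252.2]
ee_rot: [0.098, 0.108, 0.989, 0.016]
force: [-0.4, -0.4, -0.7]
grip_width: 0.153
grip_force: 97.7
time_s: 17.0
eef_pos: [492.6, 102.9, 252.2]
ee_rot: [-0.004, -0.103, 0.995, -0.001]
force: [0.5, -0.7, -0.6]
grip_width: 0.155
grip_force: 97.8
time_s: 17.62
eef_pos: [507.9, -119.1, 252.7]
ee_rot: [-0.004, -0.102, 0.995, -0.0]
force: [0.4, 0.6, -1.9]
grip_width: 0.152
grip_force: 97.8
time_s: 18.12
eef_pos: [515.5, -190.8, 190.7]
ee_rot: [-0.006, -0.102, 0.995, 0.002]
force: [0.2, 0.9, -1.2]
grip_width: 0.153
grip_force: 98.0
t=18.12 now [ 515.503 -190.76   190.738] tool shift (now axes) [  1.016  -7.916 124.727] turn [ 0.004 -0.012 -0.002] shift in target axes [  2.567  -7.37  124.738] F [ 0.197  0.91  -1.208] j [-0.565  0.407  1.473 -0.006  1.273 -2.339] w 0.15308270353681996
```

```bash
python3 -m jog '[{"tx":2.5,"ty":-7.5,"tz":45,"ax":0.004,"ay":-0.012,"az":-0.002,"jaw":1},{"tx":0,"ty":0,"tz":45,"ax":0,"ay":0,"az":0,"jaw":1},{"tx":0,"ty":0,"tz":34,"ax":0,"ay":0,"az":0,"jaw":1},{"tx":0,"ty":0,"tz":0,"ax":0,"ay":0,"az":0,"jaw":1}]'
python3 back.py
python3 - <<'E'
from go import *
c=capture("side"); s=sense();A=rot(s["ee_rot"]);P=np.array(s["eef_pos"])
for k in(1,-1): print("tip",px(c,P+A.apply([0,24*k,30])),"bar end under",px(c,P+A.apply([0,32*k,20])))
print(place_of("prong_a","side")[:3],place_of("spanner","side")[:2],px(c,P+A.apply([0,0,20])))
save("hang",cv2.resize(c["color"][235:315,295:385],(675,600),interpolation=2))
E
```

```text
time_s: 18.62
eef_pos: [515.8, -198.8, 69.4]
ee_rot: [0.002, -0.104, 0.995, -0.001]
force: [-1.2, 0.3, -0.1]
grip_width: 0.151
grip_force: 98.0
t=18.62 now [ 515.793 -198.77    69.411] tool shift (now axes) [1.219 0.54  3.406] turn [-0.003  0.003  0.002] shift in target axes [1.21  0.529 3.411] F [-1.216  0.325 -0.119] j [-0.58   0.548  1.605  0.     0.985 -2.359] w 0.15071796736062507
tip [328.945 267.02 ] bar end under [326.076 261.018]
tip [347.336 276.658] bar end under [350.722 273.711]
[{'centre': [347.3, 275.8], 'conf': 0.81}, {'centre': [329.1, 266.0], 'conf': 0.68}, {'centre': [359.9, 257.2], 'conf': 0.57}] [{'centre': [362.4, 259.9], 'conf': 0.71}, {'centre': [328.4, 268.8], 'conf': 0.68}] [338.102 267.211]
```

View pics/hang.png

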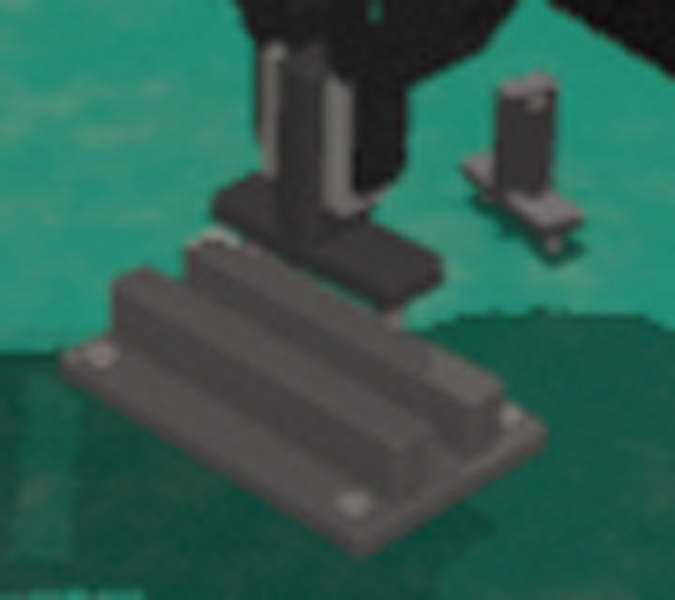

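The spanner is still upright in the grip above the trough: bar ends at crop (225,200) and (430,280), parallel to the rails. Lowering it to the pose it was lifted from.

```bash
python3 -m jog '[{"tx":1.2,"ty":0.5,"tz":5,"ax":-0.003,"ay":0.003,"az":0.002,"jaw":1},{"tx":0,"ty":0,"tz":6,"ax":0,"ay":0,"az":0,"jaw":1},{"tx":0,"ty":0,"tz":4,"ax":0,"ay":0,"az":0,"jaw":1},{"tx":0,"ty":0,"tz":0,"ax":0,"ay":0,"az":0,"jaw":1}]'
python3 back.py
```

```text
time_s: 19.27
eef_pos: [514.9, -198.9, 54.9]
ee_rot: [0.001, -0.103, 0.995, -0.001]
force: [0.5, 0.3, -0.7]
grip_width: 0.151
grip_force: 98.0
t=19.27 now [ 514.88  -198.873   54.874] tool shift (now axes) [  0.276   0.427 -11.127] turn [-0.001  0.002 -0.001] shift in target axes [  0.296   0.443 -11.126] F [ 0.472  0.308 -0.725] j [-0.581  0.569  1.616  0.     0.955 -2.358] w 0.15114717439855538
```

Now at 54.9, about 8.5 mm to go; the tips are just at the rail tops.

```bash
python3 -m jog '[{"tx":0.3,"ty":0.4,"tz":3,"ax":0,"ay":0,"az":0,"jaw":1},{"tx":0,"ty":0,"tz":2,"ax":0,"ay":0,"az":0,"jaw":1},{"tx":0,"ty":0,"tz":0,"ax":0,"ay":0,"az":0,"jaw":1}]'
python3 back.py | cut -c1-400
python3 -m jog '[{"tx":0,"ty":0,"tz":2,"ax":0,"ay":0,"az":0,"jaw":1},{"tx":0,"ty":0,"tz":1.2,"ax":0,"ay":0,"az":0,"jaw":1},{"tx":0,"ty":0,"tz":0,"ax":0,"ay":0,"az":0,"jaw":1}]'
```

```text
time_s: 19.65
eef_pos: [514.6, -198.6, 50.1]
ee_rot: [0.001, -0.103, 0.995, -0.001]
force: [-0.6, -0.7, -1.5]
grip_width: 0.152
grip_force: 98.0
t=19.65 now [ 514.599 -198.598   50.06 ] tool shift (now axes) [  0.045   0.089 -15.94 ] turn [-0.002  0.002 -0.   ] shift in target axes [  0.077   0.116 -15.94 ] F [-0.568 -0.711 -1.499] j [-0.581  0.576  1.62   0.     0.943 -2.358] w 0.15173662050083353
time_s: 20.02
eef_pos: [514.6, -198.6, 46.9]
ee_rot: [0.001, -0.103, 0.995, -0.001]
force: [0.1, 0.4, -0.7]
grip_width: 0.153
grip_force: 98.0
```

```bash
python3 -m jog '[{"tx":0,"ty":0,"tz":0.6,"ax":0,"ay":0,"az":0,"jaw":1},{"tx":0,"ty":0,"tz":0.3,"ax":0,"ay":0,"az":0,"jaw":1},{"tx":0,"ty":0,"tz":0,"ax":0,"ay":0,"az":0,"jaw":1}]' 30
python3 -m jog '[{"tx":0,"ty":0,"tz":0,"ax":0,"ay":0,"az":0,"jaw":0.5},{"tx":0,"ty":0,"tz":0,"ax":0,"ay":0,"az":0,"jaw":0.2},{"tx":0,"ty":0,"tz":0,"ax":0,"ay":0,"az":0,"jaw":-0.2},{"tx":0,"ty":0,"tz":0,"ax":0,"ay":0,"az":0,"jaw":-0.2},{"tx":0,"ty":0,"tz":-5,"ax":0,"ay":0,"az":0,"jaw":-0.2}]'
python3 -m jog '[{"tx":0,"ty":0,"tz":-30,"ax":0,"ay":0,"az":0,"jaw":-0.2},{"tx":0,"ty":0,"tz":-50,"ax":0,"ay":0,"az":0,"jaw":-0.2},{"tx":0,"ty":0,"tz":-50,"ax":0,"ay":0,"az":0,"jaw":-0.2},{"tx":50,"ty":0,"tz":-40,"ax":0,"ay":0,"az":0,"jaw":-0.2},{"tx":50,"ty":0,"tz":0,"ax":0,"ay":0,"az":0,"jaw":-0.2}]'
python3 -m jog '[{"tx":40,"ty":40,"tz":0,"ax":0,"ay":0,"az":0,"jaw":-0.2},{"tx":0,"ty":50,"tz":0,"ax":0,"ay":0,"az":0,"jaw":-0.2},{"tx":0,"ty":50,"tz":0,"ax":0,"ay":0,"az":0,"jaw":-0.2},{"tx":0,"ty":0,"tz":0,"ax":0,"ay":0,"az":0,"jaw":-0.2},{"tx":0,"ty":0,"tz":0,"ax":0,"ay":0,"az":0,"jaw":-0.2}]'
python3 - <<'E'
from h import *
c=capture("side");d=capture("top")
a=cv2.resize(c["color"][220:320,290:390],(400,400),interpolation=2); b=cv2.resize(d["color"][140:240,190:290] if 0 else d["color"][180:280,345:445],(400,400),interpolation=2); save("end",np.hstack([a,b]))
E
```

```text
time_s: 20.4
eef_pos: [514.7, -198.7, 46.3]
ee_rot: [0.001, -0.103, 0.995, -0.001]
force: [-0.7, 0.5, 1.4]
grip_width: 0.153
grip_force: 98.5
time_s: 21.02
eef_pos: [514.5, -198.5, 51.0]
ee_rot: [0.001, -0.103, 0.995, -0.001]
force: [-0.8, -0.2, 1.6]
grip_width: 0.599
grip_force: 0.0
time_s: 21.65
eef_pos: [417.2, -219.3, 222.9]
ee_rot: [0.003, -0.103, 0.995, -0.003]
force: [1.5, -0.9, -0.6]
grip_width: 0.604
grip_force: 0.0
time_s: 22.28
eef_pos: [350.0, -90.2, 219.9]
ee_rot: [0.002, -0.103, 0.995, -0.001]
force: [-0.2, -0.6, -0.6]
grip_width: 0.601
grip_force: 0.0
```

View pics/end.png

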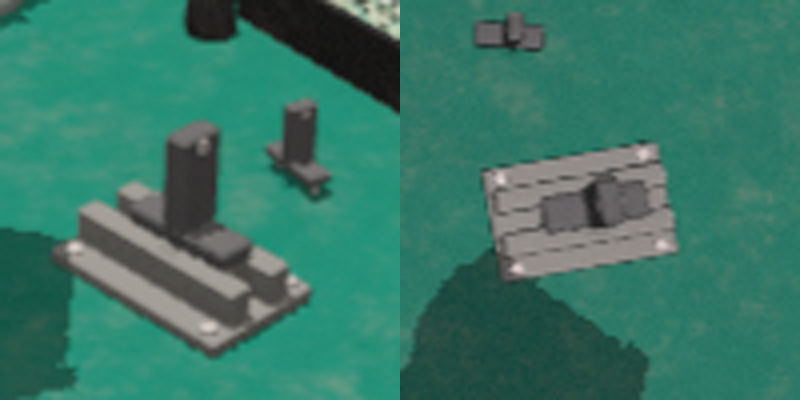

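The spanner stands upright in the trough at side crop (190,190) and top crop (595,205), with its bar flat on the rails and the gripper clear. Handing in.

```bash
python3 -c "from rig import finish_job; print(finish_job())"
```

```text
the job is handed in; nothing more can be done
None
```

The larger spanner turned the collar clockwise to its stop, then went back upright in its trough and was let go; the jar, loupe and tape roll were never touched, and the job was handed in at about 22 s.

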